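# Find the loose port bolt and hold its cap open

## Robot

A 6-joint arm with a two-finger parallel gripper is mounted at the origin on the work surface. World frame = base frame: x ahead of the robot, y to its left, z up, the work surface at z = 0. Lengths are in m, angles in degrees, forces in N, time in s.
With the tool pointing down it reaches from about 0.3 to 0.75 m from the base axis. Payload 8.5 kg.
Tool frame: the origin (TCP) lies at the very end of the fingers, on their centre line; the grasp point (between the pads) lies 19 mm behind it; z points along the fingers, y is the line along which they close (so a half turn about z gives the same grasp; the last joint's range is limited). The gripper opens to 85 mm and grips with 20 to 120 N. Pads are 22 mm wide; open, the fingers measure 114 mm over their backs; the gripper's body (76 mm by 85 mm) begins 54 mm behind the grasp point. The pads swing forward as they close: fully open they stand 13 mm farther back than shut.
Start: joints at [62.493, 21.807, 74.336, -0, 83.858, -12.336], TCP at [0.144, 0.531, 0.198] pointing down, gripper open.
Joint ranges: [-178.18, 178.18], [-50.72, 133.34], [12.68, 142.11], [-81.47, 261.47], [9.98, 163.14], [-165.26, 165.26]. Speed limits (degrees/s): [136.94, 136.94, 180, 180, 180, 180].

## Interface

Orientations are given as a 3x3 rotation matrix whose columns are the frame's x, y, z axes.
In Python, from rig import * gives the robot as it stands. The module is installed in compiled form; this text tells all that it offers.
- The arm moves only by the shell command python3 -m pendant 'ROWS' [OPENING] [FORCE]. ROWS is JSON, a list of rows, each a list of 2 entries, a list of its own where there are three numbers: the shift along the tool's x, y, z as a fraction of full scale, then the turn, a rotation vector about the tool's x, y, z as a fraction of full scale. A call has 1 to 8 rows; each row shifts and turns the commanded pose from where the row before left it, along the tool's axes as they then stand; what a row does not reach is not made up. Full scale, the value 1, is 40 mm for a shift and 5 degrees for a turn. A row lasts 1/8 s, in which the tool goes at most 62.5 mm and 10.7 degrees, less where a joint would pass 70% of its speed; a pose out of reach is approached as far as the arm can. A call with a number of a shift or a turn outside -1 to 1 is refused whole. A call with a gripper value outside its range is refused whole. OPENING is the opening, from 0 (shut) to 1 (fully open), set as the call begins (- or left out, the last holds). The fingers move at their own pace and stop on an object; FORCE is the grip in N (left out, the last holds). Time passes only in rows, so rows that do not move let the fingers close. It gives the time, the measured TCP pose, the force, the opening and the grip force at its end, in the units of the state.
- observe(): the state, without advancing time (a new reading comes with each control period).
- get_image(name): name is "scene" or "side" or "wrist"; returns a dict with "img" (384x512x3 uint8, blue, green, red), "range_z" (384x512 float32, m along the optical axis (not along the pixel's ray), 0 where there is no reading), "camera_matrix" (3x3 intrinsics, pixels), "dist_coeffs" ([k1, k2, p1, p2, k3] as OpenCV has them; the pictures are not rectified), "eye" and "rotation" of the camera in the world. Camera axes: x right, y down, z forward; pixel columns grow to the right and rows downward; lengths in m; the calibration is good to about 2 mm. A picture is of the moment at which its call begins.
- close_job(): hands the job in; it is judged then, once.
Trained networks look in the newest picture that a camera, given by its name, has taken for a name from the list of things; names that differ only in an ending like _2 or _b are one class to them, and where a whole thing is asked for, a point or a joint stands for the part that bears it (a point fixed in the world has none). Each returns a list of dicts, best first, with "conf" (0 to 1); they miss things now and then, are a little off and sometimes report something else, mostly with a low value. They report only what shows in the picture. A call takes as long as a camera call.
- regions_of(camera, query): "mask" (384x512 bool, what is visible of it).
- landmark_of(camera, query): "point" ([x, y, z] in m, in world coordinates, good to about 4 mm: a listed point, or the origin of a listed thing).
The state is a dict: "time_s": time; "q": joint angles; "qvel": joint speeds; "joint_efforts": joint torques, N m; "position": TCP position; "tool_rot": TCP orientation; "ft_force": force on the tool from outside, world axes, zero at the start; "wrist_torque": the same for the moment, N m; "grip_width": finger opening in m; "gripper_force": force on a finger pad.
Only numpy, scipy, OpenCV 4.12 (cv2) and the standard library are available. Lean on these libraries where they do the work, as an engineer would, in place of code of your own. Each camera call takes 0.05 s, during which the arm holds its last target. There are 200 camera calls.

## Task

One of the three hex bolts on the sample block has worked loose: tap the bolt heads gently from above until you find the one that gives, and push that one all the way down. Then lift the hinged cap of that same port by its fin, at least about 45 degrees open, and finish while still holding it up so that a colleague can check the seal under it. Leave the caps of the other ports shut and do not disturb anything else on the bench.

Things in the scene. Friction and masses are not known exactly. Their poses are not given: they have to be found in the camera images.
- block: grey sample block fixed to the bench, 140 mm (x) by 360 mm (y) by 55 mm high; origin at the centre of its underside, z up. Three identical ports in a row along its y: port 1 at -110, port 2 at 0, port 3 at +110 mm. Each has a hinged cap with an upright fin at x = -55 to 15 mm and a hex bolt at x = 50 mm. It turns up to 0.35 rad about z. Which bolt is loose varies and cannot be seen.
- head_1: steel hex bolt head of port 1, 23 mm across, 10 mm thick; origin at the centre of its top face, z up, 76 mm above the block's underside (21 mm above the block's deck) at the start. A sound bolt does not give when tapped from above; the loose one sinks 7 mm under a push of about 3 N and stays down.
- head_2: steel hex bolt head of port 2, 23 mm across, 10 mm thick; origin at the centre of its top face, z up, 76 mm above the block's underside (21 mm above the block's deck) at the start. A sound bolt does not give when tapped from above; the loose one sinks 7 mm under a push of about 3 N and stays down.
- head_3: steel hex bolt head of port 3, 23 mm across, 10 mm thick; origin at the centre of its top face, z up, 76 mm above the block's underside (21 mm above the block's deck) at the start. A sound bolt does not give when tapped from above; the loose one sinks 7 mm under a push of about 3 N and stays down.
- flap_1: aluminium cap of port 1: a flat flap 70 mm long (its x) by 66 mm wide (its y) by 6 mm thick; origin on the middle of its hinge, which runs along its y at the edge nearer the robot (block x = -55 mm, 60 mm above the block's underside); the flap extends along its +x from the hinge, its z is normal to it, up when shut. Weighs about 0.12 kg (0.7 to 1.4 times that) and falls shut when let go (weight and a weak spring).
- flap_2: aluminium cap of port 2: a flat flap 70 mm long (its x) by 66 mm wide (its y) by 6 mm thick; origin on the middle of its hinge, which runs along its y at the edge nearer the robot (block x = -55 mm, 60 mm above the block's underside); the flap extends along its +x from the hinge, its z is normal to it, up when shut. Weighs about 0.12 kg (0.7 to 1.4 times that) and falls shut when let go (weight and a weak spring).
- flap_3: aluminium cap of port 3: a flat flap 70 mm long (its x) by 66 mm wide (its y) by 6 mm thick; origin on the middle of its hinge, which runs along its y at the edge nearer the robot (block x = -55 mm, 60 mm above the block's underside); the flap extends along its +x from the hinge, its z is normal to it, up when shut. Weighs about 0.12 kg (0.7 to 1.4 times that) and falls shut when let go (weight and a weak spring).
- fin_1 (a point): point to grip on the black upright fin on cap 1: 12 mm below the top of the fin, in its middle. The fin is 10 mm thick (flap y), 24 mm long (flap x) and stands 36 mm up from the flap's upper face; this point lies at flap x = 50 mm, z = 27 mm from the hinge axis. Axes as the flap's.
- fin_2 (a point): point to grip on the black upright fin on cap 2: 12 mm below the top of the fin, in its middle. The fin is 10 mm thick (flap y), 24 mm long (flap x) and stands 36 mm up from the flap's upper face; this point lies at flap x = 50 mm, z = 27 mm from the hinge axis. Axes as the flap's.
- fin_3 (a point): point to grip on the black upright fin on cap 3: 12 mm below the top of the fin, in its middle. The fin is 10 mm thick (flap y), 24 mm long (flap x) and stands 36 mm up from the flap's upper face; this point lies at flap x = 50 mm, z = 27 mm from the hinge axis. Axes as the flap's.
- bolt_1 (a joint): how far bolt 1 has sunk, in m: 0 at the start, 0.007 fully down (only the loose bolt can go there; a sound one stays under 0.001).
- bolt_2 (a joint): how far bolt 2 has sunk, in m: 0 at the start, 0.007 fully down (only the loose bolt can go there; a sound one stays under 0.001).
- bolt_3 (a joint): how far bolt 3 has sunk, in m: 0 at the start, 0.007 fully down (only the loose bolt can go there; a sound one stays under 0.001).
- cap_1 (a joint): opening angle of cap 1, rad: 0 shut, grows as the fin end swings up and back towards the robot, stop at 1.3.
- cap_2 (a joint): opening angle of cap 2, rad: 0 shut, grows as the fin end swings up and back towards the robot, stop at 1.3.
- cap_3 (a joint): opening angle of cap 3, rad: 0 shut, grows as the fin end swings up and back towards the robot, stop at 1.3.
- bottle_a: glass bottle with a ball stopper, 64 mm across, 150 mm high; origin at the centre of its underside; stands at the left end of the block. Not to be disturbed.
- bottle_b: smaller such bottle, 56 mm across, 130 mm high; origin at the centre of its underside; left of the block. Not to be disturbed.
- beaker: glass beaker, 72 mm across, 90 mm high; origin at the centre of its underside; stands at the right end of the block. Not to be disturbed.
- wash_bottle: white plastic bottle, 60 mm across, 150 mm high; origin at the centre of its underside; right of the block. Not to be disturbed.
- wrench: steel wrench, 150 mm long, lying beyond the block; origin at the middle of its underside, x along it. Not to be disturbed.
- seal: spare black rubber seal ring, 28 mm across, 5 mm high, lying on the block's deck between two bolts; origin at the centre of its underside. Not to be disturbed.

How it is judged (in metres and radians):
On the way, in this order (a step that is already met when the one before it is completed fails the run):
1. the loose bolt has been tapped down (value of joint any of bolt_1, bolt_2, bolt_3 above 0.0045 m), for 0.2 s.
2. the cap of the port with the loose bolt is lifted (((value of joint bolt_1 above 0.0045 m and value of joint cap_1 above 0.6 rad and contact force between the fingers and flap_1 above 0.4 N and value of joint each of cap_2, cap_3 below 0.12 rad) or (value of joint bolt_2 above 0.0045 m and value of joint cap_2 above 0.6 rad and contact force between the fingers and flap_2 above 0.4 N and value of joint each of cap_1, cap_3 below 0.12 rad) or (value of joint bolt_3 above 0.0045 m and value of joint cap_3 above 0.6 rad and contact force between the fingers and flap_3 above 0.4 N and value of joint each of cap_1, cap_2 below 0.12 rad))), for 0.2 s.
At the end, for the whole second after the job is handed in: Loose bolt sunk over 4.5 mm; the same port's cap open over 0.6 rad, still (under 0.15 rad/s) and carried by the fingers (over 0.4 N); other caps under 0.12 rad; loose bystanders within 30 mm of their start, bottles and beaker within 0.3 rad of upright (((value of joint bolt_1 above 0.0045 m and value of joint cap_1 above 0.6 rad and contact force between the fingers and flap_1 above 0.4 N and value of joint each of cap_2, cap_3 below 0.12 rad and velocity of joint cap_1 between -0.15 and 0.15 rad/s) or (value of joint bolt_2 above 0.0045 m and value of joint cap_2 above 0.6 rad and contact force between the fingers and flap_2 above 0.4 N and value of joint each of cap_1, cap_3 below 0.12 rad and velocity of joint cap_2 between -0.15 and 0.15 rad/s) or (value of joint bolt_3 above 0.0045 m and value of joint cap_3 above 0.6 rad and contact force between the fingers and flap_3 above 0.4 N and value of joint each of cap_1, cap_2 below 0.12 rad and velocity of joint cap_3 between -0.15 and 0.15 rad/s)) and distance of each of bottle_a, bottle_b, beaker, wash_bottle, wrench, seal from where it was at the start of the episode below 0.03 m and angle between each of bottle_a, bottle_b, beaker, wash_bottle's own z axis and vertical below 0.3 rad); the arm keeps its last pose, push and grip.
It fails at once if the cap of a port whose bolt has not been found loose is lifted (over 0.25 rad) ((value of joint cap_1 above 0.25 rad and value of joint bolt_1 below 0.003 m) or (value of joint cap_2 above 0.25 rad and value of joint bolt_2 below 0.003 m) or (value of joint cap_3 above 0.25 rad and value of joint bolt_3 below 0.003 m)).
It fails at once if a bolt head is hit hard (over 70 N) (contact force between the fingers and head_1 above 70 N or contact force between the fingers and head_2 above 70 N or contact force between the fingers and head_3 above 70 N).
It fails at once if a bystander is moved by more than 50 mm (distance of any of bottle_a, bottle_b, beaker, wash_bottle, wrench, seal from where it was at the start of the episode above 0.05 m).
It also fails if it takes over 45 s, if anything falls off the work surface, if the arm or the gripper's body presses on something with over 40 N, if the wrist force passes 120 N, or if a joint passes its speed limit or range.

## Working session

There is one attempt and no reset: what is moved stays moved. The work goes in short steps, Python scripts to look and compute and a shell command to move; the robot and the scene stay as the last step left them, time stands still between calls to the robot, and variables do not carry over. Pictures are saved under pics/ and viewed, at most 10 in all, crops included, and the job is handed in when it is done.

```bash
mkdir -p pics; python3 - <<'E'
from rig import *
import cv2, numpy as np
s=observe(); print(s['time_s'],s['position'],s['tool_rot'],s['ft_force'],s['grip_width'])
ims=[]
for c in ['scene','side']:
    im=get_image(c); ims.append(im['img']); print(c,im['eye'])
    for q in ['head_1','fin_1','flap_1','block','seal','bottle_a','beaker','wash_bottle']:
        print(c,q,[(np.round(d['point'],3).tolist(),round(d['conf'],2)) for d in landmark_of(c,q)])
cv2.imwrite('pics/a.png',cv2.resize(np.vstack(ims),(400*1,600)))
cv2.imwrite('pics/scene.png',ims[0])
E
```

```text
0.0 [0.14376964 0.53051713 0.19770309] [[-9.65148479e-01  2.61702063e-01 -6.66083827e-04]
 [ 2.61702740e-01  9.65147633e-01 -1.31240113e-03]
 [ 2.99411146e-04 -1.44097792e-03 -9.99998917e-01]] [-0.55692657 -0.08692756 -0.28133775] 0.08539893711930774
scene [1.15027963 0.40268516 0.99597492]
scene head_1 [([0.649, 0.069, 0.074], 0.46), ([0.638, -0.045, 0.079], 0.36)]
scene fin_1 [([0.574, -0.146, 0.086], 0.73), ([0.583, -0.039, 0.087], 0.7), ([0.593, 0.077, 0.084], 0.62)]
scene flap_1 [([0.533, -0.034, 0.059], 0.96), ([0.548, 0.077, 0.061], 0.85), ([0.522, -0.14, 0.057], 0.8), ([0.639, -0.34, -0.0], 0.4)]
scene block [([0.59, -0.04, 0.002], 0.63), ([0.545, 0.075, 0.06], 0.45)]
scene seal [([0.644, 0.01, 0.055], 0.44)]
scene bottle_a [([0.607, 0.229, -0.002], 0.78), ([0.709, 0.25, 0.001], 0.63)]
scene beaker [([0.573, -0.303, -0.003], 0.56)]
scene wash_bottle [([0.639, -0.342, -0.0], 0.59), ([0.63, -0.148, 0.078], 0.5), ([0.638, -0.044, 0.08], 0.4)]
side [ 0.28584185 -0.54642326  0.77480711]
side head_1 [([0.639, -0.042, 0.081], 0.45), ([0.631, -0.15, 0.074], 0.42)]
side fin_1 [([0.583, -0.04, 0.088], 0.98), ([0.595, 0.074, 0.088], 0.55)]
side flap_1 [([0.536, -0.033, 0.059], 0.95), ([0.545, 0.073, 0.063], 0.74), ([0.61, 0.23, 0.006], 0.73), ([0.524, -0.145, 0.057], 0.61), ([0.74, -0.066, -0.001], 0.21)]
side block [([0.586, -0.038, 0.001], 0.74), ([0.592, 0.073, 0.088], 0.68)]
side seal [([0.641, 0.014, 0.055], 0.59), ([0.578, -0.149, 0.081], 0.21)]
side bottle_a [([0.708, 0.25, -0.002], 0.89), ([0.609, 0.229, 0.004], 0.77)]
side beaker [([0.568, -0.307, 0.0], 0.97)]
side wash_bottle [([0.637, -0.334, -0.003], 0.75)]
```

View pics/scene.png

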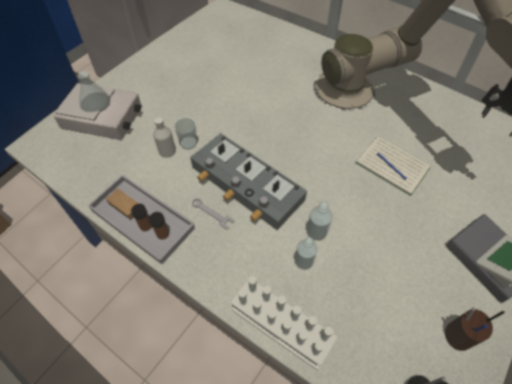

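The scene shows the block at about (248,180), with three black fins on white plates, bolts on the far side, the wrench at (212,212), bottles at (320,218) and (306,252), and the beaker at (186,132). I'll fit the block pose from the detections.

```bash
cat > h.py <<'E'
from rig import *
import numpy as np
from scipy.optimize import least_squares
loc={'head_1':(.05,.076),'fin_1':(-.005,.087),'flap_1':(-.055,.060)}
def fit(cams,p0=(.588,-.038,-.09)):
    obs=[]
    for c in cams:
        get_image(c)
        for q in loc:
            for d in landmark_of(c,q): obs.append((q,np.array(d['point'])))
    w=lambda p,x,y:np.array([p[0]+x*np.cos(p[2])-y*np.sin(p[2]),p[1]+x*np.sin(p[2])+y*np.cos(p[2])])
    use=[]
    for q,P in obs:
        for k in(-.11,0,.11):
            if np.linalg.norm(P[:2]-w(p0,loc[q][0],k))<.02 and abs(P[2]-loc[q][1])<.015: use.append((q,k,P))
    r=least_squares(lambda p:np.concatenate([P[:2]-w(p,loc[q][0],k) for q,k,P in use]),p0,loss='soft_l1',f_scale=.004)
    print('fit',len(use),r.x,'rms',np.sqrt(np.mean(r.fun**2)))
    return r.x,w
def tool(P,s=None):
    s=s or observe(); return np.array(s['tool_rot']).T@(np.array(P)-s['position'])*25
E
python3 - <<'E'
from h import *
p,w=fit(['scene','side'])
for k in(-.11,0,.11): print(w(p,.05,k),w(p,-.005,k))
s=observe();R=np.array(s['tool_rot']);print('turn deg about tool z:',-(np.degrees(p[2])-np.degrees(np.arctan2(-R[0,1],R[1,1]))))
print(tool([*w(p,.05,.11),.14]))
E
```

```text
fit 17 [ 0.58883907 -0.03737067 -0.088461  ] rms 0.002064810332713458
[ 0.62892554 -0.15135784] [ 0.5741406  -0.14649883]
[ 0.63864357 -0.04178795] [ 0.58385862 -0.03692894]
[0.64836159 0.06778193] [0.59357665 0.07264094]
turn deg about tool z: -10.10346751637103
[-15.20057613  -7.87160992   1.45854961]
```

```bash
python3 -m pendant '[[[0,0,0],[0,0,-1]],[[0,0,0],[0,0,-1]]]' 0 20; python3 -c "
from h import *
print(tool([.6484,.0678,.19]),tool([.6484,.0678,.12]))"
```

```text
time_s: 1.55
position: [0.1439, 0.5308, 0.1983]
tool_rot: [[-0.996, 0.087, 0.0], [0.087, 0.996, -0.0], [-0.0, -0.0, -1.0]]
ft_force: [-0.4, 0.0, -0.1]
grip_width: 0.0514
gripper_force: 0.0
[-13.57368302 -10.43065434   0.20816851] [-13.57367935 -10.43063237   1.95816851]
```

```bash
python3 -m pendant '[[[-0.97,-0.745,0],[0,0,0]],[[-0.97,-0.745,0],[0,0,0]],[[-0.97,-0.745,0],[0,0,0]],[[-0.97,-0.745,0],[0,0,0]],[[-0.97,-0.745,0],[0,0,0]],[[-0.97,-0.745,0],[0,0,0]],[[-0.97,-0.745,0],[0,0,0]]]';python3 -m pendant '[[[-0.97,-0.745,0],[0,0,0]],[[-0.97,-0.745,0],[0,0,0]],[[-0.97,-0.745,0],[0,0,0]],[[-0.97,-0.745,0],[0,0,0]],[[-0.97,-0.745,0],[0,0,0]],[[-0.97,-0.745,0],[0,0,0]],[[0,0,0],[0,0,0]]]'; python3 - <<'E'
from h import *
import cv2
p,w=fit(['wrist'],(.5888,-.0374,-.0885))
print(tool([*w(p,.05,.11),.09]),tool([.6484,.0678,.09]),observe()['ft_force'])
cv2.imwrite('pics/w1.png',get_image('wrist')['img'])
E
```

```text
time_s: 2.42
position: [0.3967, 0.2974, 0.1985]
tool_rot: [[-0.996, 0.09, 0.0], [0.09, 0.996, 0.0], [-0.0, 0.0, -1.0]]
ft_force: [0.3, 0.3, 0.3]
grip_width: 0.0002
gripper_force: 0.0
time_s: 3.3
position: [0.613, 0.097, 0.1973]
tool_rot: [[-0.996, 0.094, -0.001], [0.094, 0.996, -0.0], [0.001, -0.0, -1.0]]
ft_force: [-0.2, -0.1, 0.3]
grip_width: -0.0
gripper_force: 0.0
fit 9 [ 0.58877901 -0.03799037 -0.1101089 ] rms 0.001764696929529458
[-1.06869556 -0.77049844  2.71298948] [-1.01046749 -0.72674703  2.71300254] [ 0.11832948 -0.35002694 -0.3043477 ]
```

View pics/w1.png

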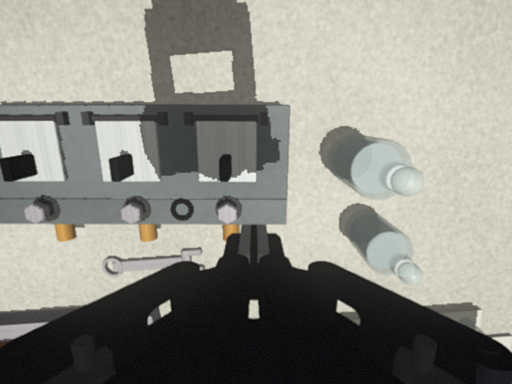

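The wrist view shows the heads at (40,209), (135,209) and (228,211), the seal ring at (182,209), and closed fingertips near (252,232). I'm above port 3 and will go over head 3.

```bash
python3 -m pendant '[[[-0.52,-0.37,0.6],[0,0,0]],[[-0.52,-0.37,0.6],[0,0,0]],[[0,0,0.9],[0,0,0]],[[0,0,0.5],[0,0,0]],[[0,0,0.15],[0,0,0]],[[0,0,0],[0,0,0]]]'; python3 -m pendant '[[[0,0,0.03],[0,0,0]],[[0,0,0.03],[0,0,0]],[[0,0,0.03],[0,0,0]],[[0,0,0.03],[0,0,0]],[[0,0,0],[0,0,0]]]' | sed -n '1,2p;4p'
```

```text
time_s: 4.3
position: [0.6501, 0.0668, 0.089]
tool_rot: [[-0.996, 0.089, 0.001], [0.089, 0.996, -0.0], [-0.001, 0.0, -1.0]]
ft_force: [0.3, 0.2, -0.1]
grip_width: -0.0003
gripper_force: 0.0
time_s: 4.92
position: [0.6501, 0.0663, 0.0834]
ft_force: [0.3, 0.2, 0.6]
```

```bash
python3 -m pendant '[[[0,0,0.04],[0,0,0]],[[0,0,0.04],[0,0,0]],[[0,0,0.04],[0,0,0]],[[0,0,0],[0,0,0]]]' | sed -n '1,2p;4p';  python3 -m pendant '[[[0,0,0.03],[0,0,0]],[[0,0,0.03],[0,0,0]],[[0,0,0],[0,0,0]]]'| sed -n '1,2p;4p'
```

```text
time_s: 5.42
position: [0.6501, 0.0663, 0.0786]
ft_force: [-0.5, -0.2, -0.3]
time_s: 5.8
position: [0.6501, 0.0663, 0.0762]
ft_force: [-0.1, -0.3, -0.0]
```

```bash
python3 -m pendant '[[[0,0,0.025],[0,0,0]],[[0,0,0],[0,0,0]]]' | sed -n '1,2p;4p';  python3 -m pendant '[[[0,0,0.025],[0,0,0]],[[0,0,0],[0,0,0]]]'| sed -n '1,2p;4p'
```

```text
time_s: 6.05
position: [0.6501, 0.0663, 0.0752]
ft_force: [0.8, 1.2, -0.7]
time_s: 6.3
position: [0.6501, 0.0663, 0.0742]
ft_force: [-0.7, -0.6, -0.7]
```

```bash
python3 -m pendant '[[[0,0,0.025],[0,0,0]],[[0,0,0],[0,0,0]]]' | sed -n '1,2p;4p';  python3 -m pendant '[[[0,0,0.025],[0,0,0]],[[0,0,0],[0,0,0]]]'| sed -n '1,2p;4p'
```

```text
time_s: 6.55
position: [0.6501, 0.0663, 0.0732]
ft_force: [-1.0, 0.4, 1.0]
time_s: 6.8
position: [0.6501, 0.0663, 0.0722]
ft_force: [0.1, 1.1, 0.1]
```

```bash
python3 - <<'E'
from rig import *
import cv2
ims=[]
s=observe();T=s['position']
for c in ['side','scene']:
    im=get_image(c);R=np.array(im['rotation']) if 0 else __import__('numpy').array(im['rotation'])
    r=cv2.Rodrigues(R.T)[0]; px=cv2.projectPoints(T[None],r,-R.T@im['eye'],im['camera_matrix'],im['dist_coeffs'])[0].ravel();print(c,px)
    x,y=map(int,px);a=im['img'][y-40:y+40,x-50:x+50];ims.append(cv2.resize(a,(500,400),interpolation=cv2.INTER_CUBIC))
w=cv2.resize(get_image('wrist')['img'][150:260,150:350],(400,220)) 
cv2.imwrite('pics/c.png',cv2.resize(cv2.hconcat(ims),(800,320)))
cv2.imwrite('pics/cw.png',w)
E
```

```text
side [274.2392538 178.6103414]
scene [262.46793754 201.06864528]
```

View pics/c.png

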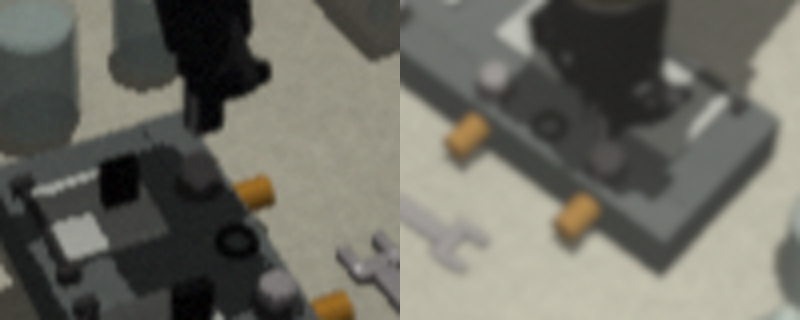

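View pics/cw.png

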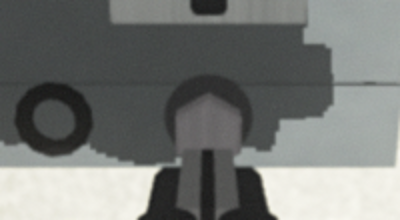

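```bash
python3 - <<'E'
from rig import *
import cv2, numpy as np
im=get_image('wrist');R=np.array(im['rotation'])
def P(u,v):
    z=im['range_z'][v,u]; x=cv2.undistortPoints(np.array([[[u,v]]],float),im['camera_matrix'],im['dist_coeffs']).ravel()
    return np.round(R@np.array([x[0]*z,x[1]*z,z])+im['eye'],4)
for u,v in [(254,200),(254,205),(254,210),(254,215),(254,220),(243,228),(243,235),(265,228),(243,240),(200,205),(300,180)]: print(u,v,im['img'][v,u],P(u,v))
print(observe()['position'],landmark_of('wrist','head_3'))
E
```

```text
254 200 [97 99 99] [0.6365 0.0681 0.0744]
254 205 [103 102 103] [0.6394 0.0678 0.0758]
254 210 [104 104 107] [0.6432 0.0675 0.0746]
254 215 [104 102 103] [0.6468 0.0671 0.0741]
254 220 [103 102 105] [0.6502 0.0668 0.0744]
243 228 [84 87 85] [0.6394 0.0621 0.1132]
243 235 [83 84 86] [0.639  0.0624 0.1229]
265 228 [83 84 83] [0.6401 0.0733 0.1138]
243 240 [82 84 85] [0.6396 0.0625 0.1273]
200 205 [73 76 70] [0.6425 0.0286 0.0553]
300 180 [77 79 75] [0.6312 0.1015 0.0526]
[0.65015518 0.06628727 0.07235934] [{'point': [0.6416, -0.0389, 0.0791], 'conf': 0.74}, {'point': [0.6518, 0.062, 0.0776], 'conf': 0.57}]
```

The depth image puts the visible fingertips at about z = 0.11, though the TCP reads 0.072. The head is still at its starting height. I'll descend 12 mm and measure again.

```bash
cat >> h.py <<'E'
import cv2
def tipz():
    im=get_image('wrist');R=np.array(im['rotation']);s=observe()
    v,u=np.mgrid[190:300,225:285];z=im['range_z'][v,u].ravel()
    x=cv2.undistortPoints(np.stack([u.ravel(),v.ravel()],1).astype(float)[:,None],im['camera_matrix'],im['dist_coeffs'])[:,0]
    W=(np.c_[x*z[:,None],z]@R.T)+im['eye']; L=(W-s['position'])@np.array(s['tool_rot'])
    m=(z>0)&(abs(L[:,0]-.011)<.005)&(abs(L[:,1])<.015)
    print('tip z quantiles',np.quantile(W[m,2],[0,.02,.05,.2,.5]),m.sum(),'TCP',s['position'],'f',s['ft_force'])
E
python3 -c "
from h import *
tipz()"
python3 -m pendant '[[[0,0,0.1],[0,0,0]],[[0,0,0.1],[0,0,0]],[[0,0,0.1],[0,0,0]],[[0,0,0],[0,0,0]]]' | sed -n '1,2p;4p'
python3 -c "
from h import *
tipz()"
```

```text
tip z quantiles [0.05182067 0.05385142 0.05449125 0.07510845 0.13451893] 3835 TCP [0.65013598 0.06629174 0.07237234] f [-0.12557236  0.20104121  0.11097003]
time_s: 7.6
position: [0.6499, 0.0663, 0.0598]
ft_force: [-0.4, 0.4, -0.1]
tip z quantiles [0.05161224 0.05367867 0.05432141 0.07425272 0.11984209] 4002 TCP [0.65006973 0.066317   0.06012122] f [-0.16034671 -0.18521441  0.52987283]
```

```bash
sed -i 's/m=(z>0)/m=(z>0)\&(W[:,2]>.0795)/' h.py
python3 -c "
from h import *
tipz()"
python3 -m pendant '[[[0,0,0.07],[0,0,0]],[[0,0,0.07],[0,0,0]],[[0,0,0.07],[0,0,0]],[[0,0,0],[0,0,0]]]' | sed -n '1,2p;4p'
python3 -c "
from h import *
tipz()"
```

```text
tip z quantiles [0.09572911 0.09941209 0.10211241 0.11240006 0.13188544] 2999 TCP [0.65014353 0.06631455 0.06031009] f [ 0.83280518  1.25505671 -0.54615868]
time_s: 8.2
position: [0.65, 0.0663, 0.0516]
ft_force: [0.5, -1.1, -0.0]
tip z quantiles [0.08804053 0.09077788 0.09343412 0.10377811 0.12322832] 3003 TCP [0.65009093 0.06629644 0.05180515] f [-0.61588637 -0.13160153 -0.75729222]
```

```bash
python3 -m pendant '[[[0,0,0.07],[0,0,0]],[[0,0,0.07],[0,0,0]],[[0,0,0.04],[0,0,0]],[[0,0,0],[0,0,0]]]' | sed -n '1,2p;4p'
for i in 1 ; do python3 -m pendant '[[[0,0,0.03],[0,0,0]],[[0,0,0.03],[0,0,0]],[[0,0,0],[0,0,0]]]' | sed -n '1,2p;4p'; done
```

```text
time_s: 8.75
position: [0.6501, 0.0663, 0.0446]
ft_force: [0.5, -0.2, -0.2]
time_s: 9.12
position: [0.6502, 0.0663, 0.0428]
ft_force: [-1.0, 0.9, 2.4]
```

```bash
python3 -m pendant '[[[0,0,0.025],[0,0,0]],[[0,0,0],[0,0,0]]]' | sed -n '1,2p;4p'
```

```text
time_s: 9.38
position: [0.6503, 0.0663, 0.0426]
ft_force: [-4.1, -0.6, 10.1]
```

Bolt 3 stopped dead with 10 N on it, so it's sound. Contact came at a TCP reading of about 0.043. On to head 2.

```bash
python3 -m pendant '[[[0,0,-0.45],[0,0,0]],[[0.02,-0.9,0],[0,0,0]],[[0.02,-0.9,0],[0,0,0]],[[0.0,-0.93,0],[0,0,0]],[[0,0,0],[0,0,0]],[[0,0,0.25],[0,0,0]],[[0,0,0],[0,0,0]]]' | sed -n '1,2p;4p'
python3 -c "
from h import *
tipz()"; python3 -m pendant '[[[0,0,0.05],[0,0,0]],[[0,0,0.025],[0,0,0]],[[0,0,0],[0,0,0]]]' | sed -n '1,2p;4p'
```

```text
time_s: 10.25
position: [0.6381, -0.0411, 0.048]
ft_force: [-0.3, 0.3, -0.1]
tip z quantiles [0.08362217 0.08722862 0.08976826 0.10012598 0.11884636] 3006 TCP [ 0.63841581 -0.04123161  0.04860358] f [-0.40562304 -0.60501894  0.66116662]
time_s: 10.68
position: [0.6387, -0.0422, 0.0463]
ft_force: [-0.2, 0.0, 0.9]
```

```bash
python3 -m pendant '[[[0,0,0.03],[0,0,0]],[[0,0,0],[0,0,0]]]' | sed -n '1,2p;4p'
```

```text
time_s: 10.92
position: [0.6387, -0.0423, 0.045]
ft_force: [0.9, 0.2, 0.1]
```

```bash
python3 -m pendant '[[[0,0,0.03],[0,0,0]],[[0,0,0.03],[0,0,0]],[[0,0,0],[0,0,0]]]' | sed -n '1,2p;4p'; python3 -m pendant '[[[0,0,0.025],[0,0,0]],[[0,0,0],[0,0,0]]]' | sed -n '1,2p;4p'
```

```text
time_s: 11.3
position: [0.6387, -0.0423, 0.0428]
ft_force: [0.1, -0.6, 1.0]
time_s: 11.55
position: [0.6388, -0.0423, 0.0427]
ft_force: [-3.3, -0.0, 6.6]
```

```bash
python3 -m pendant '[[[0,0,0.025],[0,0,0]],[[0,0,0],[0,0,0]]]' | sed -n '1,2p;4p'; python3 -m pendant '[[[0,0,-0.5],[0,0,0]],[[0.02,-0.9,0],[0,0,0]],[[0.02,-0.9,0],[0,0,0]],[[0.0,-0.95,0],[0,0,0]],[[0,0,0],[0,0,0]],[[0,0,0.35],[0,0,0]],[[0,0,0.05],[0,0,0]],[[0,0,0],[0,0,0]]]' | sed -n '1,2p;4p'
```

```text
time_s: 11.8
position: [0.6388, -0.0424, 0.0426]
ft_force: [-5.5, -0.3, 13.0]
time_s: 12.8
position: [0.6271, -0.1508, 0.0443]
ft_force: [0.1, -0.8, -0.2]
```

```bash
python3 -m pendant '[[[0,0,0.05],[0,0,0]],[[0,0,0.03],[0,0,0]],[[0,0,0.03],[0,0,0]],[[0,0,0],[0,0,0]]]' | sed -n '1,2p;4p'
```

```text
time_s: 13.3
position: [0.6272, -0.1517, 0.0403]
ft_force: [0.9, 0.7, 0.4]
```

```bash
python3 -m pendant '[[[0,0,0.04],[0,0,0]],[[0,0,0.04],[0,0,0]],[[0,0,0],[0,0,0]]]' | sed -n '1,2p;4p'
```

```text
time_s: 13.68
position: [0.627, -0.1518, 0.0369]
ft_force: [-0.9, -0.5, 0.1]
```

```bash
python3 -m pendant '[[[0,0,0.03],[0,0,0]],[[0,0,0.03],[0,0,0]],[[0,0,0],[0,0,0]]]' | sed -n '1,2p;4p'
```

```text
time_s: 14.05
position: [0.6271, -0.1518, 0.036]
ft_force: [-3.7, 1.1, 10.5]
```

```bash
python3 -m pendant '[[[0,0,0.02],[0,0,0]],[[0,0,0],[0,0,0]],[[0,0,0],[0,0,0]]]' | sed -n '1,2p;4p'
```

```text
time_s: 14.42
position: [0.6271, -0.1519, 0.036]
ft_force: [-5.1, 2.1, 15.6]
```

Bolt 1 gave 7 mm and then hit a hard stop, so it's the loose one. I'll raise, open the gripper and go over fin 1.

```bash
python3 -m pendant '[[[0,0,-0.9],[0,0,0]],[[0,0,-0.7],[0,0,0]],[[0.7,0,0],[0,0,0]],[[0.65,0,0],[0,0,0]],[[0,0,0],[0,0,0]],[[0,0,0],[0,0,0]]]' 0.5 40 | sed -n '1,6p'; python3 - <<'E'
from h import *
p,w=fit(['wrist','side'],(.5888,-.0377,-.0955))
cv2.imwrite('pics/w3.png',get_image('wrist')['img']); print(tool([*w(p,-.005,-.11),.039]),tool([.5733,-.1467,.039]),landmark_of('wrist','fin_1'))
E
```

```text
time_s: 15.18
position: [0.574, -0.1471, 0.098]
tool_rot: [[-0.996, 0.09, 0.001], [0.09, 0.996, -0.0], [-0.001, -0.0, -1.0]]
ft_force: [0.0, 0.4, 0.6]
grip_width: 0.0431
gripper_force: 0.0
fit 13 [ 0.58808877 -0.03866279 -0.08562638] rms 0.0023440848077280435
[-0.00683029 -0.02394658  1.4702964 ] [0.00567121 0.00334254 1.47029806] [{'point': [0.5792, -0.0421, 0.0855], 'conf': 0.71}, {'point': [0.5757, -0.1433, 0.0842], 'conf': 0.56}]
```

View pics/w3.png

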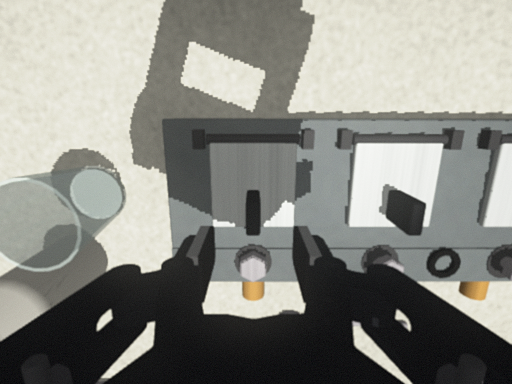

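Fin 1 at (252,212) sits centred between the open fingers, at about (200,245) and (310,245). I'll descend and grip.

```bash
python3 -m pendant '[[[0,0,0.5],[0,0,0]],[[0,0,0.5],[0,0,0]],[[0,0,0.3],[0,0,0]],[[0,0,0.13],[0,0,0]],[[0,0,0],[0,0,0]]]' | sed -n '1,2p;4,6p'; python3 -m pendant '[[[0,0,0],[0,0,0]],[[0,0,0],[0,0,0]],[[0,0,0],[0,0,0]],[[0,0,0],[0,0,0]],[[0,0,0],[0,0,0]],[[0,0,0],[0,0,0]]]' 0 40 | sed -n '1,2p;4,6p'
```

```text
time_s: 16.3
position: [0.5735, -0.1469, 0.0408]
ft_force: [0.0, -0.2, -0.2]
grip_width: 0.0424
gripper_force: 0.0
time_s: 17.05
position: [0.5737, -0.1473, 0.0412]
ft_force: [-0.2, -3.2, 6.4]
grip_width: 0.0091
gripper_force: 45.0
```

```bash
python3 -m pendant '[[[-0.037,0,-0.111],[0,-1,0]],[[-0.037,0,-0.111],[0,-1,0]],[[-0.037,0,-0.111],[0,-1,0]],[[0,0,0],[0,0,0]]]'; python3 -c "
from h import *
print(landmark_of('side','fin_1') if get_image('side') else 0)"
```

```text
time_s: 17.55
position: [0.5771, -0.1477, 0.0549]
tool_rot: [[-0.961, 0.091, 0.261], [0.088, 0.996, -0.025], [-0.262, -0.001, -0.965]]
ft_force: [5.7, -3.7, -1.9]
grip_width: 0.0092
gripper_force: 43.6
[{'point': [0.5687, -0.1473, 0.0915], 'conf': 0.65}]
```

```bash
python3 -m pendant '[[[-0.037,0,-0.111],[0,-1,0]],[[-0.037,0,-0.111],[0,-1,0]],[[-0.037,0,-0.111],[0,-1,0]],[[-0.037,0,-0.111],[0,-1,0]],[[0,0,0],[0,0,0]]]';  python3 - <<'E'
from h import *
a=get_image('side');print(landmark_of('side','fin_1'))
cv2.imwrite('pics/s4.png',cv2.resize(a['img'][120:300,150:390],(800,600)))
E
```

```text
time_s: 18.27
position: [0.5757, -0.1475, 0.0734]
tool_rot: [[-0.815, 0.092, 0.573], [0.075, 0.996, -0.052], [-0.575, 0.0, -0.818]]
ft_force: [3.3, -2.4, 0.3]
grip_width: 0.0092
gripper_force: 44.1
[{'point': [0.5534, -0.1491, 0.1076], 'conf': 0.95}, {'point': [0.5951, 0.074, 0.0836], 'conf': 0.8}, {'point': [0.58, -0.0381, 0.0899], 'conf': 0.62}]
```

View pics/s4.png

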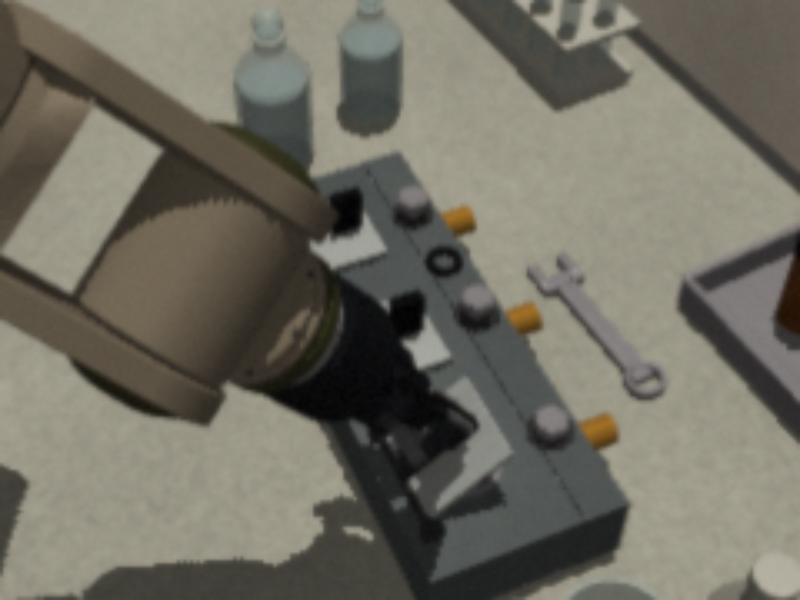

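The side view shows cap 1 (about (465,440)) lifted with the fin between the fingers, and the other caps shut. I'll go on to about 55°.

```bash
python3 -m pendant '[[[-0.037,0,-0.111],[0,-1,0]],[[-0.037,0,-0.111],[0,-1,0]],[[-0.037,0,-0.111],[0,-1,0]],[[-0.037,0,-0.111],[0,-1,0]],[[0,0,0],[0,0,0]],[[0,0,0],[0,0,0]],[[0,0,0],[0,0,0]],[[0,0,0],[0,0,0]]]';  python3 - <<'E'
from h import *
a=get_image('side');print(landmark_of('side','fin_1'))
for q in ['seal','bottle_a','beaker','wash_bottle','wrench','head_1']: print(q,[(np.round(d['point'],3),round(d['conf'],2)) for d in landmark_of('side',q)])
cv2.imwrite('pics/s5.png',cv2.resize(a['img'][120:300,150:390],(800,600)))
E
```

```text
time_s: 19.38
position: [0.6075, -0.1294, 0.1616]
tool_rot: [[-0.668, 0.134, 0.732], [0.087, 0.991, -0.102], [-0.739, -0.004, -0.674]]
ft_force: [-0.1, -0.0, 0.8]
grip_width: 0.0003
gripper_force: 0.0
[{'point': [0.5797, -0.1478, 0.0858], 'conf': 0.73}, {'point': [0.5802, -0.0404, 0.0889], 'conf': 0.67}]
seal [(array([0.64 , 0.013, 0.053]), 0.44)]
bottle_a [(array([ 0.71 ,  0.248, -0.002]), 0.79), (array([0.609, 0.233, 0.002]), 0.56)]
beaker [(array([ 0.569, -0.302,  0.003]), 0.93)]
wash_bottle [(array([ 0.637, -0.341, -0.001]), 0.58)]
wrench [(array([ 0.74 , -0.065,  0.001]), 0.61), (array([ 0.636, -0.338,  0.   ]), 0.52)]
head_1 [(array([0.647, 0.063, 0.075]), 0.51), (array([ 0.625, -0.15 ,  0.069]), 0.42)]
```

View pics/s5.png

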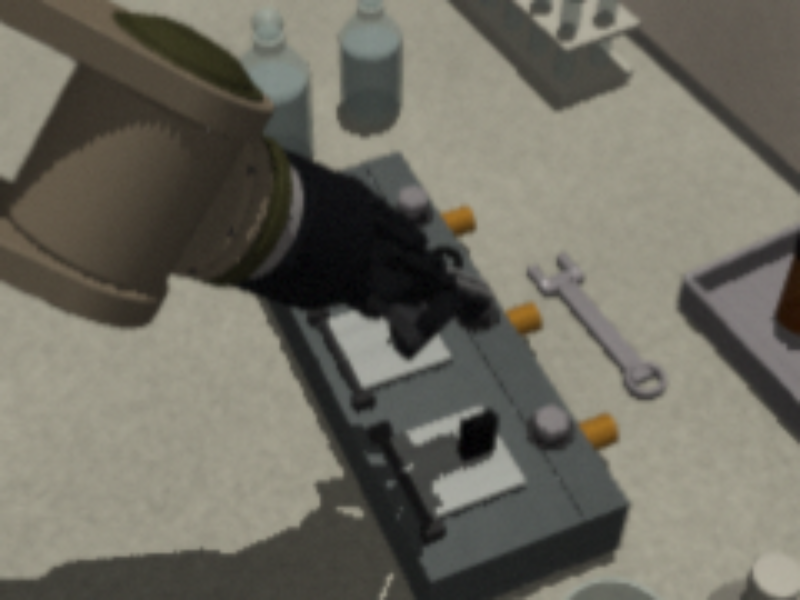

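The arm jumped off during the last rows and the cap fell shut. I'll check the joints, since this looks like a reach limit.

```bash
python3 -c "
from h import *
s=observe();print(s['time_s'],np.round(s['q'],1),s['position'],np.round(s['qvel'],2));print(np.array(s['tool_rot']).round(3))"
```

```text
19.775 [ -30.9   17.4  107.4   60.4   19.4 -165.2] [ 0.60758225 -0.12932543  0.16202576] [-0.08 -0.05 -0.05  0.06  0.11 -0.03]
[[-0.668  0.134  0.732]
 [ 0.087  0.991 -0.102]
 [-0.739 -0.005 -0.673]]
```

Joint 6 hit its limit near the wrist singularity (joint 5 about 19°). I'll regrip with the tool pre-tilted about 20° the other way, so the lift ends at a milder tilt. First I'll turn back.

```bash
python3 -m pendant '[[[0,0,-0.3],[0,0.5,0]],[[0,0,0],[0,1,0]],[[0,0,0],[0,1,0]],[[0,0,0],[0,1,0]],[[0,0,0],[0,1,0]],[[0,0,0],[0,1,0]],[[0,0,0],[0,1,0]],[[0,0,0],[0,0,0]]]' 0.5 40 ; python3 -c "
from h import *
s=observe();print(np.round(s['q'],1))"
```

```text
time_s: 20.78
position: [0.5999, -0.1279, 0.1701]
tool_rot: [[-0.956, 0.133, 0.263], [0.127, 0.991, -0.039], [-0.266, -0.004, -0.964]]
ft_force: [0.0, 0.1, 0.6]
grip_width: 0.0427
gripper_force: 0.0
[ -25.2   22.2   80.4    4.9   62.6 -109.3]
```

```bash
python3 -m pendant '[[[0,0,0],[0,1,0]],[[0,0,0],[0,1,0]],[[0,0,0],[0,1,0]],[[0,0,0],[0,0,-0.46]],[[0,0,0],[0,1,0]],[[0,0,0],[0,1,0]],[[0,0,0],[0,1,0]],[[0,0,0],[0,1,0]]]'; python3 - <<'E'
from h import *
s=observe();R=np.array(s['tool_rot']);print(np.round(s['q'],1))
fin=np.array([.5733,-.1467,.088]); z=R[:,2]
tcp=fin+z*(.019+.033); print('target',tcp,'approach +50mm up:',tool(tcp+[0,0,.05]),'down 50:',R.T@[0,0,-.05]*25)
E
```

```text
time_s: 21.78
position: [0.5987, -0.1277, 0.1698]
tool_rot: [[-0.937, 0.093, -0.336], [0.088, 0.996, 0.028], [0.337, -0.003, -0.941]]
ft_force: [0.4, -0.3, 0.6]
grip_width: 0.0428
gripper_force: 0.0
[ -20.6   40.3   48.7   -5.6  110.  -106.3]
target [ 0.55581713 -0.14523586  0.03904895] approach +50mm up: [ 0.28544905 -0.52950936  2.24794469] down 50: [-0.42171258  0.00409251  1.17670802]
```

```bash
python3 -m pendant '[[[0.1,-0.18,0.75],[0,0,0]],[[0.1,-0.18,0.75],[0,0,0]],[[0.08,-0.17,0.75],[0,0,0]],[[0,0,0],[0,0,0]]]'; python3 - <<'E'
from h import *
s=observe();R=np.array(s['tool_rot']);z=R[:,2]
tcp=np.array([.5733,-.1467,.090])+z*.052; print(tcp,tool(tcp))
cv2.imwrite('pics/w6.png',get_image('wrist')['img'])
E
```

```text
time_s: 22.28
position: [0.5547, -0.1452, 0.0878]
tool_rot: [[-0.937, 0.094, -0.338], [0.089, 0.996, 0.03], [0.339, -0.002, -0.941]]
ft_force: [-0.1, 1.0, 0.5]
grip_width: 0.0423
gripper_force: 0.0
[ 0.5557437  -0.14515661  0.04107767] [-0.41994949  0.00614742  1.08956214]
```

View pics/w6.png

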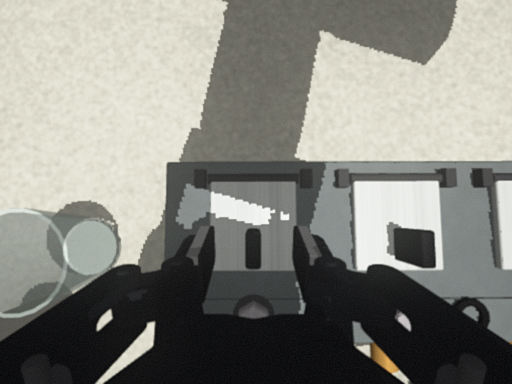

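Fin 1 at (253,248) is centred between the fingers, at about (205,245) and (303,245). I'll descend and grip, harder this time.

```bash
python3 -m pendant '[[[-0.14,0,0.36],[0,0,0]],[[-0.14,0,0.36],[0,0,0]],[[-0.14,0,0.36],[0,0,0]],[[0,0,0],[0,0,0]]]' | sed -n '1,2p;4,6p'; python3 -m pendant '[[[0,0,0],[0,0,0]],[[0,0,0],[0,0,0]],[[0,0,0],[0,0,0]],[[0,0,0],[0,0,0]],[[0,0,0],[0,0,0]],[[0,0,0],[0,0,0]]]' 0 60; python3 - <<'E'
from h import *
s=observe();R=np.array(s['tool_rot']); r=R.T@(s['position']-np.array([.5236,-.142,.060])); print('r tool',r)
a=np.radians(5);c=np.array([[np.cos(a),0,-np.sin(a)],[0,1,0],[np.sin(a),0,np.cos(a)]]) # turn -5 about y
print('row shift',(c@r-r)*25, np.round(s['q'],1))
E
```

```text
time_s: 22.82
position: [0.5571, -0.1454, 0.0414]
ft_force: [0.4, 0.6, 0.2]
grip_width: 0.0428
gripper_force: 0.0
time_s: 23.58
position: [0.5581, -0.1461, 0.0435]
tool_rot: [[-0.938, 0.093, -0.334], [0.09, 0.996, 0.027], [0.335, -0.005, -0.942]]
ft_force: [2.6, -1.6, 5.6]
grip_width: 0.0091
gripper_force: 60.7
r tool [-0.03824252 -0.00077194  0.00398451]
row shift [-0.00504372  0.         -0.08370544] [ -23.3   42.5   66.1   -6.2   90.1 -106.9]
```

```bash
python3 -m pendant '[[[-0.005,0,-0.084],[0,-1,0]],[[-0.005,0,-0.084],[0,-1,0]],[[-0.005,0,-0.084],[0,-1,0]],[[-0.005,0,-0.084],[0,-1,0]],[[-0.005,0,-0.084],[0,-1,0]],[[0,0,0],[0,0,0]]]';  python3 - <<'E'
from h import *
get_image('side');print([d['point'] for d in landmark_of('side','fin_1')],np.round(observe()['q'],1))
E
```

```text
time_s: 24.32
position: [0.5618, -0.1465, 0.0597]
tool_rot: [[-0.991, 0.094, 0.096], [0.093, 0.996, -0.014], [-0.097, -0.005, -0.995]]
ft_force: [4.7, -3.0, -1.9]
grip_width: 0.009
gripper_force: 59.6
[[0.5808, -0.0405, 0.0891], [0.5587, -0.1444, 0.1033]] [ -27.2   30.2   85.7    2.    59.  -112.8]
```

```bash
python3 -m pendant '[[[-0.005,0,-0.084],[0,-1,0]],[[-0.005,0,-0.084],[0,-1,0]],[[-0.005,0,-0.084],[0,-1,0]],[[0,0,0],[0,0,0]]]' | sed -n '1,2p;4,6p';  python3 - <<'E'
from h import *
get_image('side');print([d['point'] for d in landmark_of('side','fin_1')],np.round(observe()['q'],1))
E
```

```text
time_s: 24.92
position: [0.5605, -0.1464, 0.0696]
ft_force: [5.5, -3.7, -2.8]
grip_width: 0.009
gripper_force: 59.4
[[0.5469, -0.1454, 0.1061], [0.6405, -0.0426, 0.0789], [0.5838, -0.0359, 0.0871]] [ -30.6   24.8   97.8   13.1   39.4 -124.1]
```

```bash
python3 -m pendant '[[[-0.005,0,-0.084],[0,-1,0]],[[-0.005,0,-0.084],[0,-1,0]],[[0,0,0],[0,0,0]]]' | sed -n '1,2p;4,6p';  python3 - <<'E'
from h import *
get_image('side');print([d['point'] for d in landmark_of('side','fin_1')],np.round(observe()['q'],1))
E
```

```text
time_s: 25.4
position: [0.5582, -0.1461, 0.0758]
ft_force: [3.9, -4.2, -0.1]
grip_width: 0.0092
gripper_force: 60.3
[[0.5372, -0.1452, 0.1108], [0.5814, -0.0403, 0.0922], [0.5925, 0.0745, 0.0848]] [ -33.4   22.6  106.    30.7   27.3 -142.6]
```

```bash
python3 -m pendant '[[[0,0,0],[0,0,0]],[[0,0,0],[0,0,0]],[[0,0,0],[0,0,0]],[[0,0,0],[0,0,0]]]' | sed -n '1,2p;4,6p';  python3 - <<'E'
from h import *
a=get_image('side');cv2.imwrite('pics/s7.png',cv2.resize(a['img'][120:300,150:390],(800,600)))
print(np.round(observe()['qvel'],2))
for q in ['fin_1','seal','bottle_a','beaker','wash_bottle','wrench','head_1']: print(q,[(np.round(d['point'],3),round(d['conf'],2)) for d in landmark_of('side',q)])
E
```

```text
time_s: 26.0
position: [0.5584, -0.1461, 0.0757]
ft_force: [-0.7, -6.2, 1.9]
grip_width: 0.0087
gripper_force: 60.8
[ 0.08 -0.02  0.05  0.05  0.03 -0.12]
fin_1 [(array([0.596, 0.075, 0.089]), 0.91), (array([ 0.542, -0.145,  0.114]), 0.71), (array([ 0.585, -0.038,  0.087]), 0.69)]
seal [(array([0.642, 0.013, 0.054]), 0.52)]
bottle_a [(array([0.608, 0.232, 0.004]), 0.74), (array([0.712, 0.248, 0.001]), 0.63)]
beaker [(array([ 0.567, -0.304,  0.001]), 0.87)]
wash_bottle [(array([ 0.639, -0.336,  0.001]), 0.9)]
wrench [(array([ 0.739, -0.068,  0.004]), 0.63), (array([ 0.711,  0.248, -0.004]), 0.48)]
head_1 [(array([0.647, 0.065, 0.075]), 0.51), (array([ 0.628, -0.148,  0.069]), 0.45), (array([ 0.638, -0.043,  0.078]), 0.39)]
```

View pics/s7.png

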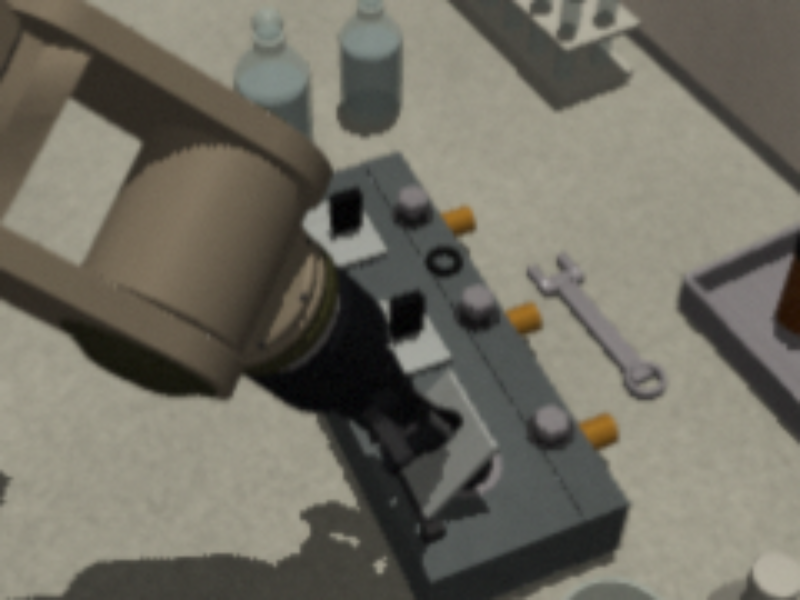

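Cap 1 is held open at (455,440) with the seal visible beneath it. The other caps are shut, the bystanders haven't moved, and the arm is still.

```bash
python3 -c "
from rig import *
print(close_job())"
```

```text
the job is handed in; nothing more can be done
None
```

I handed the job in with bolt 1, the loose one, pushed fully down and cap 1 held open at about 47–50° by its fin; my first lift slipped and the cap fell shut once before I regripped it, the other caps stayed shut, and nothing else on the bench moved measurably (the judge's result was not shown).

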